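# Turn the jar carousel to the marked jar and hold it

## Robot

A 7-joint arm with a two-finger parallel gripper is mounted at the origin on the work surface. World frame = base frame: x ahead of the robot, y to its left, z up, the work surface at z = 0. Lengths are in m, angles in rad, forces in N, time in s.
With the tool pointing down it reaches from about 0.35 to 0.9 m from the base axis. Payload 8.1 kg.
Tool frame: the origin (TCP) lies midway between the tips of the shut fingers; the grasp point (between the pads) lies 19 mm behind it; z points along the fingers, y is the line along which they close (so a half turn about z gives the same grasp; the last joint's range is limited). The gripper opens to 92 mm and grips with 3 to 60 N. Pads are 19 mm wide; open, the fingers measure 130 mm over their backs; the gripper's body (75 mm by 190 mm) begins 47 mm behind the grasp point.
Start: joints at [-1.339, 0.434, 0.025, 1.573, -0.012, 1.134, -0.075], TCP at [0.205, 0.59, 0.227] pointing down, gripper open.
Joint ranges: [-2.62, 2.62], [-0.44, 2.09], [-1.27, 1.32], [0.08, 2.57], [-1.32, 4.46], [0.12, 2], [-2.74, 2.74]. Speed limits (rad/s): [2.22, 2.22, 3.01, 3.01, 3.14, 3.14, 3.14].

## Interface

Orientations are given as a rotation vector (axis times angle).
In Python, from cell import arm gives the robot as it stands.
- The arm moves only by the tool carry_out, never from a script. Its arguments are lists of equal length, an entry for each row: "claw": the finger opening in cm, from 0 to 9.18; "delta_pos": the shift along the tool's x, y, z in cm, a list of three; "angular": the turn, a rotation vector about the tool's x, y, z in rad, a list of three. In form: {"claw": [claw, ...], "delta_pos": [[dx, dy, dz], ...], "angular": [[ax, ay, az], ...]}. A call has 1 to 20 rows; each row shifts and turns the commanded pose from where the row before left it, along the tool's axes as they then stand; what a row does not reach is not made up. A row lasts 1/10 s, in which the tool goes at most 50 mm and 8.59 degrees, less where a joint would pass 70% of its speed; a pose out of reach is approached as far as the arm can. A call with a gripper value outside its range is refused whole. The fingers move at their own pace and stop on an object; "force" is the grip in N (left out, the last holds). Time passes only in rows, so rows that do not move let the fingers close. It gives the time, the measured TCP pose, the force, the opening and the grip force at its end, in the units of the state.
- arm.observe(): the state, without advancing time (a new reading comes with each control period).
- arm.get_image(name): name is "scene" or "top" or "wrist"; returns a dict with "frame" (420x560x3 uint8, red, green, blue), "mtx" (3x3 intrinsics, pixels), "T" (4x4, takes a point from camera to world coordinates). Camera axes: x right, y down, z forward; pixel columns grow to the right and rows downward; lengths in m; the calibration is good to about 2 mm. A picture is of the moment at which its call begins. There is no depth.
- arm.sign_off(): hands the job in; it is judged then, once.
Trained networks look in a picture, given as the dict that the camera call returned (one of the last four; its "shot" number tells which), for a name from the list of things; names that differ only in an ending like _2 or _b are one class to them, and where a whole thing is asked for, a point or a joint stands for the part that bears it (a point fixed in the world has none). Each returns a list of dicts, best first, with "conf" (0 to 1); they miss things now and then, are a little off and sometimes report something else, mostly with a low value. They report only what shows in the picture. A call takes as long as a camera call.
- arm.look_for(label, picture): "centre" ([column, row] as shares, 0 to 1, of the picture: columns of its width, rows of its height, amid what is visible of it).
- arm.trace(label, picture): "region" (420x560 bool, what is visible of it) and "centre" ([column, row] as shares, 0 to 1, of the picture: columns of its width, rows of its height, amid what is visible of it).
- arm.place_of(label, picture): "centre" ([column, row] as shares, 0 to 1, of the picture: columns of its width, rows of its height: a listed point, or the origin of a listed thing).
The state is a dict: "clock": time; "joints": joint angles; "dq": joint speeds; "joint_efforts": joint torques, N m; "position": TCP position; "ee_rot": TCP orientation; "force": force on the tool from outside, world axes, zero at the start; "ft_torque": the same for the moment, N m; "width": opening from 0.0 (shut) to 1.0 (fully open); "gripper_force": force on a finger pad.
Only numpy, scipy, OpenCV 4.12 (cv2) and the standard library are available. Lean on these libraries where they do the work, as an engineer would, in place of code of your own. Each camera call takes 0.05 s, during which the arm holds its last target. There are 200 camera calls.

## Task

Lift the turntable's turning handle out of the tool block and drop its rod through the steel eye on the rim of the turntable until its collar is down on the lug. Then use the handle to turn the turntable smoothly, not fast, until the jar with the red cap stands at the front, in line with the yellow pointer of the foot, and finish still gripping the handle in the eye, holding the turntable still so that the cap can be unscrewed. Do not push the jars or the turntable with the gripper, keep all three jars standing, and leave the bowls, dish, tunnel and trowel where they are.

Things in the scene. Friction and masses are not known exactly. Their poses are not given: they have to be found in the camera images.
- handle: Turning handle, upright, round, 170 mm, 120 g. Origin: centre of its lower tip, +z up it: tapered steel shank d 10 to 24 mm; collar d 22 to 29 mm; stem d 10 to 105 mm; wooden grip d 26 from 105 to 170 mm (grip it there: fingers then pass above the jars). Starts loose in the block, collar on its top, tip 21 mm above the bench; home in the eye the tip is 14 mm above the bench, clear of everything.
- tool_block: Fixed dark wooden block right of the turntable, 45 mm tall. Origin on the bench under the handle's hole (hole 14 mm wide, 32 mm deep; the handle lifts straight out). The block reaches 35 mm to its +x, -x and +y and 90 mm to -y; a small brush stands in it 70 mm to -y of the hole, its top 120 mm above the bench.
- carousel: Turning part of the turntable: wooden board 200 mm across, its surface 40 mm above the bench, with a steel rim up to 48 mm. Origin on the turning axis 24 mm above the bench, z up, +x towards the eye. Turns freely either way on a ball bearing, more than a full turn; 0.4 N at the eye overcomes the friction; it stays where it is left.
- eye (a point): Centre of the mouth of the eye, on top of a steel lug (36 mm wide, 10 mm thick) that sticks out 40 mm from the carousel's rim and turns with it. The eye is a vertical through hole 13 mm in diameter, slightly chamfered, 117 mm from the turning axis, its mouth 38 mm above the bench. z up.
- turntable_foot: The fixed round foot under the turntable, dark wood, 170 mm in diameter. Origin on the bench on the turning axis; its -x axis points to the front, towards the robot's side, along the yellow pointer (it may be askew to the robot by up to 20 degrees). z up.
- front_mark (a point): The round outer part of the yellow pointer, fixed to the foot, 145 mm from the turning axis, 6 mm above the bench: the line from the axis to this point is the front of the turntable.
- jar_marked: The marked jar: clear glass, 56 mm in diameter, 75 mm tall, red screw cap and red band. Stands loose on the carousel 60 mm from the turning axis, straight across from the eye or 60 degrees to one side of it, and rides round with the board. Origin: centre of its underside, 40 mm above the bench; cap top 115 mm above the bench.
- jar_plain1: A jar of the same size with a white cap and paper band, standing likewise on the carousel; the three jars are 120 degrees apart. Origin at the centre of its underside.
- jar_plain2: The other white-capped jar, the same.
- bowl_lower: The lower of two stacked blue plastic bowls, 150 mm across, the stack 63 mm tall, left of the turntable. Origin under its centre. Leave alone.
- bowl_upper: The upper blue bowl, nested in the lower one. Leave alone.
- pellet_dish: Stainless steel pellet dish, 124 mm across, 36 mm tall, right of and beyond the turntable. Origin under its centre. Leave alone.
- tunnel_toy: Half-round cedar tunnel toy, 190 mm long along its y, 126 mm wide, about 77 mm tall, left of and beyond the turntable. Origin under its centre on the bench. Leave alone.
- trowel: Trowel with a green handle, 290 mm long along its x, lying flat, blade to +x. Origin on the bench under the middle of its handle. Leave alone.

How it is judged:
By the outcome, as a careful person would: the job done as asked, in the order asked, and still so for the second after the job is handed in, while the arm keeps its last pose, push and grip.
It also fails if it takes over 58 s, if anything falls off the work surface, if the arm or the gripper's body presses on something with over 40 N, if the wrist force passes 120 N, or if a joint passes its speed limit or range.

## Working session

There is one attempt and no reset: what is moved stays moved. The work goes in short steps, Python scripts to look and compute and a tool call to move; the robot and the scene stay as the last step left them, time stands still between calls to the robot, and variables do not carry over. Pictures are saved under pics/ and viewed, at most 10 in all, crops included, and the job is handed in when it is done.

Besides the shell and the picture viewer there is one more tool, called after ">>>" as name(argument=value, ...) on one line, values as JSON. carry_out: Moves the arm, as the interface text tells. Its arguments: {"type":"object","properties":{"claw":{"type":"array","items":{"type":"number"}},"delta_pos":{"type":"array","items":{"type":"array","items":{"type":"number"}}},"angular":{"type":"array","items":{"type":"array","items":{"type":"number"}}},"force":{"type":"number"}},"required":["claw","delta_pos","angular"]}

```bash
mkdir -p pics
cat > h.py <<'E'
import numpy as np, cv2
from cell import arm
from scipy.spatial.transform import Rotation as R
def snap(cam,png=None):
    p=arm.get_image(cam)
    if png: cv2.imwrite('pics/'+png,np.ascontiguousarray(p['frame'][:,:,::-1]))
    return p
def ray(p,c):
    u=np.array([c[0]*560,c[1]*420,1.]); d=p['T'][:3,:3]@np.linalg.solve(p['mtx'],u)
    return p['T'][:3,3],d/np.linalg.norm(d)
def onz(p,c,z):
    o,d=ray(p,c); return o+d*(z-o[2])/d[2]
def tri(obs):
    A=np.zeros((3,3));b=np.zeros(3)
    for p,c in obs:
        o,d=ray(p,c);M=np.eye(3)-np.outer(d,d);A+=M;b+=M@o
    return np.linalg.solve(A,b)
def pix(p,X):
    q=np.linalg.inv(p['T'])@np.r_[X,1]; v=p['mtx']@q[:3]; return v[:2]/v[2]
E
python3 - <<'E'
from h import *
np.set_printoptions(precision=4,suppress=True)
a=snap('scene','s0.png');b=snap('top','t0.png')
cv2.imwrite('pics/st.png',np.vstack([cv2.imread('pics/s0.png'),cv2.imread('pics/t0.png')])[:, :] if 0 else np.hstack([cv2.resize(cv2.imread('pics/s0.png'),(400,300)),cv2.resize(cv2.imread('pics/t0.png'),(400,300))]))
for n in ['handle','tool_block','carousel','eye','turntable_foot','front_mark','jar_marked','jar_plain1']:
    r=[arm.place_of(n,p) for p in (a,b)]
    for p,x in zip('st',r): print(n,p,[(np.round(d['centre'],4),round(d['conf'],2)) for d in x[:3]])
    if r[0] and r[1]: print('  tri',tri([(a,r[0][0]['centre']),(b,r[1][0]['centre'])]))
s=arm.observe();print(s['position'],s['ee_rot'],s['clock'],R.from_rotvec(s['ee_rot']).as_matrix())
E
```

```text
handle s [(array([0.3055, 0.6119]), 0.97)]
handle t [(array([0.6573, 0.4998]), 0.69)]
  tri [ 0.552  -0.2988  0.0332]
tool_block s [(array([0.3075, 0.6314]), 0.64), (array([0.5005, 0.4976]), 0.2)]
tool_block t [(array([0.6623, 0.5102]), 0.97)]
  tri [ 0.5443 -0.3065  0.0037]
carousel s [(array([0.522 , 0.5383]), 0.64)]
carousel t [(array([0.4868, 0.4938]), 0.85)]
  tri [0.5627 0.0062 0.0173]
eye s [(array([0.5629, 0.4752]), 0.89), (array([0.4984, 0.4993]), 0.63)]
eye t [(array([0.4373, 0.5348]), 0.97)]
  tri [0.507  0.0986 0.034 ]
turntable_foot s []
turntable_foot t []
front_mark s [(array([0.3041, 0.614 ]), 0.3)]
front_mark t [(array([0.4964, 0.6026]), 0.58), (array([0.2666, 0.6048]), 0.55), (array([0.6559, 0.499 ]), 0.17)]
  tri [ 0.4134 -0.1491 -0.0922]
jar_marked s [(array([0.5664, 0.5271]), 0.74)]
jar_marked t [(array([0.4589, 0.4662]), 0.87)]
  tri [0.5971 0.0568 0.0375]
jar_plain1 s [(array([0.4957, 0.4967]), 0.93), (array([0.4996, 0.5612]), 0.74)]
jar_plain1 t [(array([0.5129, 0.4629]), 0.67), (array([0.268 , 0.6019]), 0.56), (array([0.4896, 0.5338]), 0.53)]
  tri [ 0.5858 -0.0432  0.1046]
[0.2054 0.5903 0.2268] [0.5237 3.0976 0.0001] 0.9 [[-0.9444  0.3287  0.    ]
 [ 0.3287  0.9444  0.0001]
 [-0.      0.0001 -1.    ]]
```

View pics/s0.png

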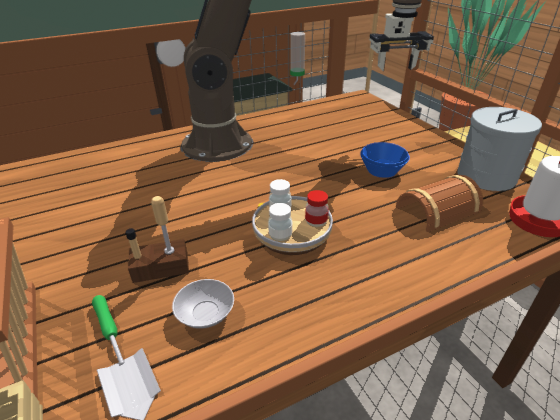

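View pics/t0.png

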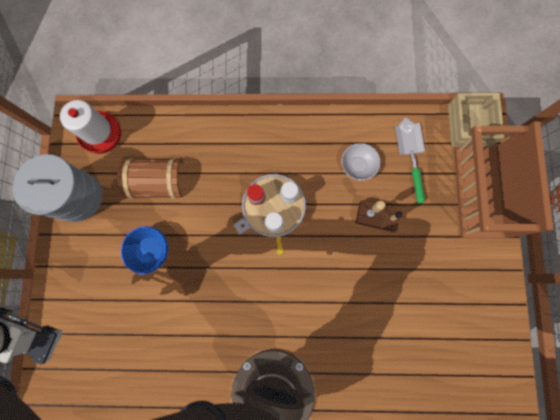

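The scene picture shows the handle upright in the block at (160,215), the brush beside it, and the turntable at (292,222) with the red jar at (317,205). The top picture shows the eye at (242,227), red cap (256,193), yellow pointer end (279,252) and handle grip at (379,206). They agree with the networks, except for front_mark in the scene view. Next I'll raise the tool, square it up and go above the turntable.

>>> carry_out(claw=[9,9,9,9,9,9,9,9,9], delta_pos=[[0,0,-1.4],[0,0,-1.4],[0,0,-1.4],[0,0,-1.4],[0,0,-1.4],[0,0,-1.4],[0,0,-1.4],[0,0,-1.4],[0,0,-1.4]], angular=[[0,0,0.1373],[0,0,0.1373],[0,0,0.1373],[0,0,0.1373],[0,0,0.1373],[0,0,0.1373],[0,0,0.1373],[0,0,0.1373],[0,0,0.1373]])

```text
clock: 1.8
position: [0.2053, 0.5903, 0.3533]
ee_rot: [-2.227, -2.215, -0.0]
force: [0.5, 0.9, 0.3]
width: 0.98
gripper_force: 0.0
```

>>> carry_out(claw=[9,9,9,9,9,9,9,9,9,9,9,9,9,9,9,9,9,9], delta_pos=[[-3,1.8,0],[-3,1.8,0],[-3,1.8,0],[-3,1.8,0],[-3,1.8,0],[-3,1.8,0],[-3,1.8,0],[-3,1.8,0],[-3,1.8,0],[-3,1.8,0],[-3,1.8,0],[-3,1.8,0],[-3,1.8,0],[-3,1.8,0],[-3,1.8,0],[-3,1.8,0],[-3,1.8,0],[-3,1.8,0]], angular=[[0,0,0],[0,0,0],[0,0,0],[0,0,0],[0,0,0],[0,0,0],[0,0,0],[0,0,0],[0,0,0],[0,0,0],[0,0,0],[0,0,0],[0,0,0],[0,0,0],[0,0,0],[0,0,0],[0,0,0],[0,0,0]])

```text
clock: 3.6
position: [0.53, 0.0492, 0.3529]
ee_rot: [-2.221, -2.222, -0.001]
force: [0.8, 0.9, 0.1]
width: 0.981
gripper_force: 0.0
```

Run:
```python
from h import *
np.set_printoptions(precision=4,suppress=True)
s=arm.observe();print(s['position'],s['joints'],s['clock'],R.from_rotvec(s['ee_rot']).as_matrix())
a=snap('wrist','w1.png');print(a['T'])
for n in ['carousel','eye','front_mark','jar_marked','jar_plain1','handle']:
    r=arm.place_of(n,a); print(n,[(np.round(d['centre'],4),round(d['conf'],2)) for d in r[:3]])
```

```text
[0.53   0.0492 0.3529] [-0.7439  0.2151  0.6949  1.6326 -0.1412  1.3445 -0.028 ] 3.6 [[-0.0006  1.      0.0005]
 [ 1.      0.0006  0.0005]
 [ 0.0005  0.0005 -1.    ]]
[[ 1.      0.0007 -0.0001  0.5309]
 [ 0.0006 -0.9537 -0.3009  0.1295]
 [-0.0003  0.3009 -0.9537  0.511 ]
 [ 0.      0.      0.      1.    ]]
carousel [(array([0.5445, 0.4664]), 0.72), (array([0.4712, 0.3329]), 0.59), (array([0.5123, 0.8114]), 0.25)]
eye [(array([0.4691, 0.3279]), 0.58)]
front_mark [(array([0.3962, 0.4869]), 0.84)]
jar_marked [(array([0.5727, 0.3998]), 0.98)]
jar_plain1 [(array([0.5716, 0.5457]), 0.96), (array([0.4746, 0.4843]), 0.63)]
handle [(array([0.47  , 0.4795]), 0.27)]
```

View pics/w1.png

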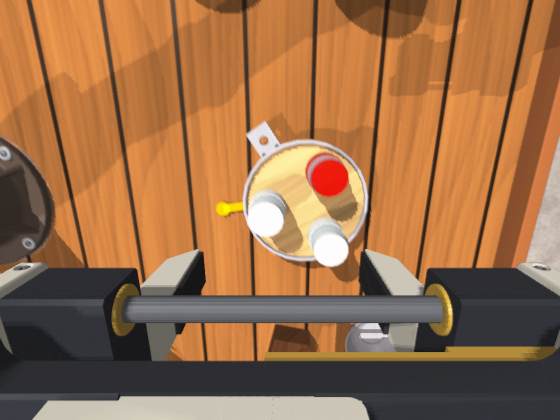

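The wrist picture shows the eye hole at (264,140), the red cap at (328,177), white caps at (267,214) and (330,243), and the pointer end at (222,209). The networks agree. I'll take a second wrist view on the way to the handle.

>>> carry_out(claw=[7,7,7,7,7], delta_pos=[[-2,0,0],[-2,0,0],[-2,0,0],[-2,0,0],[0,0,0]], angular=[[0,0,0],[0,0,0],[0,0,0],[0,0,0],[0,0,0]])

```text
clock: 4.45
position: [0.5291, -0.0316, 0.3531]
ee_rot: [2.223, 2.219, 0.0]
force: [-0.3, 0.1, 0.6]
width: 0.763
gripper_force: 0.0
```

```bash
cat > fit.py <<'E'
from h import *
from scipy.optimize import least_squares
import pickle,os
np.set_printoptions(precision=4,suppress=True)
def collect(cam,png=None,names=('eye','front_mark','jar_marked','jar_plain1','carousel')):
    p=snap(cam,png); out=[]
    for n in names:
        for d in arm.place_of(n,p)[:3]:
            if d['conf']>.3: out.append((n,np.array(d['centre'])*[560,420]))
    return dict(p={k:p[k] for k in('T','mtx')},o=out,cam=cam)
def model(x):
    cx,cy,te,tf=x; P=lambda r,t,z:np.array([cx+r*np.cos(t),cy+r*np.sin(t),z])
    js=[P(.06,te+k*np.pi/3,.04) for k in(1,3,-1)]
    return dict(eye=[P(.117,te,.038)],front_mark=[P(.145,tf,.006)],jar_marked=[js[2]],jar_plain1=js[:2],carousel=[P(0,0,.024)])
def fit(V,x0):
    def res(x):
        m=model(x);r=[]
        for v in V:
            s=1.0
            for n,c in v['o']:
                e=min((pix(v['p'],X)-c for X in m[n]),key=np.linalg.norm)
                r+=list(e)
        return np.array(r)
    s=least_squares(res,x0,loss='soft_l1',f_scale=2.)
    return s.x,res(s.x)
E
python3 - <<'E'
from fit import *
print(arm.observe()['position'])
V=[collect('top'),collect('scene'),collect('wrist','w2.png')]
b=cv2.imread('pics/w1.png')
# first wrist view, numbers as reported there
T=np.array([[1,.0007,-.0001,.5309],[.0006,-.9537,-.3009,.1295],[-.0003,.3009,-.9537,.511],[0,0,0,1]])
V.append(dict(p=dict(T=T,mtx=V[2]['p']['mtx']),cam='w1',o=[(n,np.array(c)*[560,420]) for n,c in [('eye',(.4691,.3279)),('front_mark',(.3962,.4869)),('jar_marked',(.5727,.3998)),('jar_plain1',(.5716,.5457)),('jar_plain1',(.4746,.4843)),('carousel',(.5445,.4664))]]))
pickle.dump(V,open('V.pkl','wb'))
for vs in (V,V[2:]):
    x,r=fit(vs,[.5627,.0062,2.1,3.1]);print(x,np.degrees(x[2:]),model(x)['eye'])
    k=0
    for v in vs:
        for n,c in v['o']: print(v['cam'],n,c,r[k:k+2]);k+=2
w={v['cam']:v for v in V}
g=[(w[k]['p'],[q for q in w[k]['o'] if q[0]=='eye'][0][1]/[560,420]) for k in('wrist','w1')  if any(q[0]=='eye' for q in w[k]['o'])]
print('eye tri',tri(g))
E
```

```text
[ 0.5291 -0.0316  0.3531]
[0.567  0.0033 2.1528 3.2863] [123.3487 188.2897] [array([0.5027, 0.1011, 0.038 ])]
top carousel [417.984 183.708] [-144.5842   21.9708]
scene eye [278.992 209.58 ] [ 33.7747 -11.8844]
scene eye [315.504 200.088] [-2.7373 -2.3924]
scene jar_marked [317.016 222.39 ] [-0.9733 -2.3938]
scene jar_plain1 [280.504 209.916] [-0.4006 -1.6678]
scene jar_plain1 [278.096 235.704] [ 2.0486 -2.0159]
scene carousel [292.824 222.39 ] [-0.7537  2.9033]
wrist eye [264.712  82.32 ] [-1.974  -0.4519]
wrist front_mark [221.48  158.592] [-3.8524  2.8611]
wrist front_mark [285.992 313.11 ] [ -68.3644 -151.6569]
wrist jar_marked [262.528  81.102] [62.2657 32.9528]
wrist jar_marked [323.176 113.4  ] [1.6177 0.6548]
wrist jar_plain1 [324.912 183.582] [ 0.8611 -0.5949]
wrist jar_plain1 [265.384 152.796] [1.3598 0.3305]
wrist carousel [304.304 151.2  ] [ 0.6725 -1.4027]
w1 eye [262.696 137.718] [0.5533 0.2965]
w1 front_mark [221.872 204.498] [-1.7733  2.4183]
w1 jar_marked [320.712 167.916] [ 1.4224 -0.7003]
w1 jar_plain1 [320.096 229.194] [3.1326 0.3645]
w1 jar_plain1 [265.776 203.40
[... 187 characters left out ...]
32 -0.5991]
wrist front_mark [221.48  158.592] [-4.156   3.0012]
wrist front_mark [285.992 313.11 ] [ -68.668  -151.5168]
wrist jar_marked [262.528  81.102] [61.7198 32.5574]
wrist jar_marked [323.176 113.4  ] [1.0718 0.2594]
wrist jar_plain1 [324.912 183.582] [ 0.6102 -0.9555]
wrist jar_plain1 [265.384 152.796] [0.9636 0.1895]
wrist carousel [304.304 151.2  ] [ 0.2876 -1.6916]
w1 eye [262.696 137.718] [-0.1094  0.1641]
w1 front_mark [221.872 204.498] [-2.0635  2.546 ]
w1 jar_marked [320.712 167.916] [ 0.9034 -1.0566]
w1 jar_plain1 [320.096 229.194] [2.8927 0.0372]
w1 jar_plain1 [265.776 203.406] [ 0.8677 -1.0378]
w1 carousel [304.92  195.888] [-1.8657  1.7853]
eye tri [0.5034 0.1011 0.0329]
```

>>> carry_out(claw=[7,7,7,7,7,7], delta_pos=[[-3,0.4,0],[-3,0.4,0],[-3,0.4,0],[-3,0.4,0],[-3,0.4,0],[0,0,0]], angular=[[0,0,0],[0,0,0],[0,0,0],[0,0,0],[0,0,0],[0,0,0]])

```text
clock: 5.95
position: [0.5487, -0.1845, 0.3529]
ee_rot: [2.227, 2.213, -0.003]
force: [-0.0, -0.2, 0.9]
width: 0.764
gripper_force: 0.0
```

```bash
cat > hd.py <<'E'
from fit import *
import sys
k=sys.argv[1]
p=snap('wrist',f'h{k}.png')
out={}
for n in('handle','tool_block'):
    r=arm.place_of(n,p); print(n,[(np.round(np.array(d['centre'])*[560,420],1),round(d['conf'],2)) for d in r[:3]])
    out[n]=r[0]['centre'] if r else None
t=arm.trace('handle',p)
if t:
    m=t[0]['region']; out['m']=m; ys,xs=np.nonzero(m); print('mask',t[0]['conf'],xs.min(),xs.max(),ys.min(),ys.max())
pickle.dump((p,out),open(f'h{k}.pkl','wb'))
print(arm.observe()['position'])
E
python3 hd.py 1
```

```text
handle [(array([276.4, 237.1]), 0.61)]
tool_block [(array([279.3, 233.9]), 0.7)]
mask 0.68 266 285 237 294
[ 0.5497 -0.1785  0.3526]
```

>>> carry_out(claw=[7,7,7,7,7], delta_pos=[[-3,0,0],[-3,0,0],[-2,0,0],[-2,0,0],[0,0,0]], angular=[[0,0,0],[0,0,0],[0,0,0],[0,0,0],[0,0,0]])

```text
clock: 6.65
position: [0.549, -0.2813, 0.3527]
ee_rot: [2.223, 2.219, -0.001]
force: [0.3, 0.4, 0.6]
width: 0.762
gripper_force: 0.0
```

```bash
python3 hd.py 2; python3 -c "
import cv2,numpy as np
cv2.imwrite('pics/h12.png',np.vstack([cv2.imread('pics/h1.png')[:290],cv2.imread('pics/h2.png')[:290]]))"
```

```text
handle [(array([275.7, 184.5]), 0.58)]
tool_block [(array([276.5, 180.9]), 0.8), (array([275.2, 185. ]), 0.63)]
mask 0.74 264 286 180 222
[ 0.5502 -0.2778  0.3526]
```

View pics/h12.png

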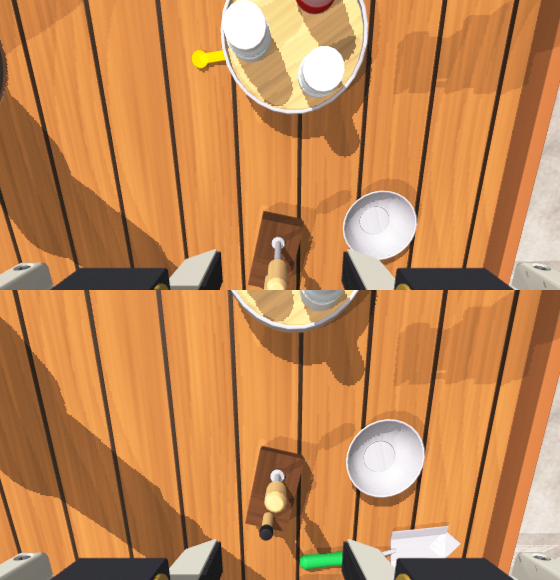

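Upper half (first place): collar at (278,243), stem running down to the grip at the lower edge. Lower half (second place): collar at (277,186) and grip top at about (276,211), with the brush below it.

Run:
```python
from fit import *
p1,o1=pickle.load(open('h1.pkl','rb'));p2,o2=pickle.load(open('h2.pkl','rb'))
S=np.array([560,420])
print('collar tri',tri([(p1,np.array([278,243])/S),(p2,np.array([277,186])/S)]), 'at z.048',onz(p1,np.array([278,243])/S,.048),onz(p2,np.array([277,186])/S,.048))
print('origin tri',tri([(p1,o1['handle']),(p2,o2['handle'])]))
print('origin z.021',onz(p1,o1['handle'],.021),onz(p2,o2['handle'],.021))
# grip top disc: wood-bright in h2
f=p2['frame'].astype(int);m=o2['m'].copy()
h=cv2.cvtColor(p2['frame'],cv2.COLOR_RGB2HSV)
ys,xs=np.nonzero(m)
for r in range(178,226,3):
    q=np.nonzero(m[r])[0]; 
    if len(q): print(r,q.min(),q.max(),f[r,275])
for z in(.191,): print('top',onz(p2,np.array([275.5,211])/S,z))
for b in (np.array([.551,-.306,0]),):
    for z in (.05,.126,.191): print(z,pix(p2,b+[0,0,z]),pix(p1,b+[0,0,z]))
```

```text
collar tri [ 0.5424 -0.3018  0.0495] at z.048 [ 0.5425 -0.3024  0.048 ] [ 0.5422 -0.3021  0.048 ]
origin tri [ 0.5392 -0.3085  0.0071]
origin z.021 [ 0.5394 -0.3028  0.021 ] [ 0.5396 -0.3055  0.021 ]
181 273 281 [244 240 243]
184 271 283 [220 214 219]
187 271 283 [203 197 202]
190 272 282 [199 192 196]
193 269 282 [237 194 127]
196 267 284 [234 190 124]
199 266 285 [233 189 123]
202 266 285 [253 232 154]
205 265 285 [254 240 167]
208 265 286 [255 244 173]
211 264 286 [255 243 171]
214 265 285 [255 244 173]
217 266 284 [255 245 173]
220 269 281 [254 238 163]
top [ 0.5428 -0.299   0.191 ]
0.05 [282.6446 188.716 ] [283.1205 245.445 ]
0.126 [282.7578 201.5818] [283.3204 267.1075]
0.191 [282.8933 216.9793] [283.554  292.4338]
```

>>> carry_out(claw=[7,7,7,7,7,7,7], delta_pos=[[-0.7,-0.25,2],[-0.7,-0.25,2.5],[-0.7,-0.25,2.5],[0,0,2.5],[0,0,2],[0,0,1],[0,0,0]], angular=[[0,0,0],[0,0,0],[0,0,0],[0,0,0],[0,0,0],[0,0,0],[0,0,0]])

```text
clock: 7.55
position: [0.542, -0.2991, 0.2267]
ee_rot: [-2.218, -2.222, 0.001]
force: [0.4, 0.2, -0.2]
width: 0.761
gripper_force: 0.0
```

Run:
```python
from fit import *
for _ in range(2):
    p=snap('wrist','g1.png');s=arm.observe();print(s['clock'],s['position'],s['ee_rot'],s['dq'])
t=arm.trace('handle',p);print(t[0]['conf'] if t else None)
pt=pix(p,np.array([.542,-.301,.191]));print('expected top',pt, 'tcp proj',pix(p,s['position']))
if t:
    m=t[0]['region']
    for r in range(0,420,8):
        q=np.nonzero(m[r])[0]
        if len(q):print(r,q.min(),q.max())
```

```text
7.6 [ 0.5424 -0.2998  0.2279] [-2.2196 -2.2228 -0.0001] [ 0.0038 -0.0134  0.0133 -0.0258  0.0024  0.0063 -0.0024]
7.65 [ 0.5427 -0.3003  0.2285] [2.2197 2.222  0.0007] [ 0.004  -0.0081  0.0071 -0.0114  0.0002 -0.0001  0.0016]
0.89
expected top [279.9367 240.9962] tcp proj [280.6908 265.0702]
192 273 289
200 275 286
208 270 289
216 266 293
224 265 295
232 265 296
240 264 296
248 266 293
```

View pics/g1.png

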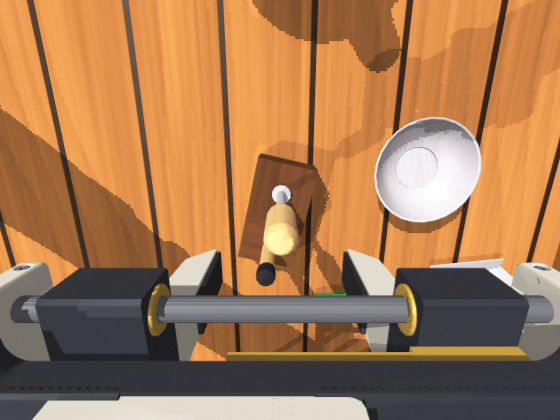

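The picture shows the grip top at (280,238) between the open fingers, collar at (281,193), and the brush clear of the fingers at (265,273). The TCP is above the handle, so I'll descend and grip.

>>> carry_out(claw=[7,7,7,7,7,7,7,2,2,2,2,2,2,2,2], delta_pos=[[0,0,1.5],[0,0,1.7],[0,0,1.7],[0,0,1.7],[0,0,1],[0,0,0.5],[0,0,0],[0,0,0],[0,0,0],[0,0,0],[0,0,0],[0,0,0],[0,0,0],[0,0,0],[0,0,0]], angular=[[0,0,0],[0,0,0],[0,0,0],[0,0,0],[0,0,0],[0,0,0],[0,0,0],[0,0,0],[0,0,0],[0,0,0],[0,0,0],[0,0,0],[0,0,0],[0,0,0],[0,0,0]], force=35)

```text
clock: 9.2
position: [0.5421, -0.3007, 0.1468]
ee_rot: [2.221, 2.222, 0.0]
force: [0.2, -0.0, 1.8]
width: 0.277
gripper_force: 35.0
```

Run:
```python
from fit import *
s=arm.observe();print(s['clock'],s['position'],s['width'],s['gripper_force'],s['force'],s['dq'])
# refine turntable: yellow tip, eye, from w1/w2
V=pickle.load(open('V.pkl','rb'))
for v,f in((V[3],'w1.png'),(V[2],'w2.png')):
    im=cv2.imread('pics/'+f);h=cv2.cvtColor(im,cv2.COLOR_BGR2HSV)
    y=cv2.inRange(h,(24,200,150),(34,255,255));n,l,st,c=cv2.connectedComponentsWithStats(y)
    print('yellow',[(st[i],c[i]) for i in range(1,n) if st[i,4]>20][:5])
    e=[c for n,c in v['o'] if n=='eye'][0].astype(int)
    g=cv2.cvtColor(im,cv2.COLOR_BGR2GRAY)[e[1]-9:e[1]+10,e[0]-9:e[0]+10];print(e);print(g)
```

```text
9.2 [ 0.5421 -0.3007  0.1468] 0.2767325000987964 34.99635371379554 [ 0.1942 -0.0216  1.8162] [ 0.0012 -0.0005  0.0011 -0.0004  0.0003  0.0002 -0.0006]
yellow [(array([216, 203,  27,  12, 237], dtype=int32), array([227.9831, 207.654 ]))]
[262 137]
[[177 191 203 215 219 222 226 229 231 229 226 227 228 230 232 232 227 150
  125]
 [194 206 216 227 227 226 225 226 230 230 228 226 227 230 229 232 232 178
  131]
 [213 221 225 226 229 227 226 225 227 230 229 226 227 228 230 229 232 227
  186]
 [224 227 229 227 227 229 228 225 227 228 231 229 227 226 229 230 231 232
  226]
 [228 229 229 229 226 228 228 227 226 227 230 230 227 226 228 230 229 232
  232]
 [230 229 230 230 227 227 229 229 226 225 229 230 230 227 226 228 231 230
  232]
 [231 229 229 229 230 227 228 228 227 221 221 227 229 229 226 227 229 229
  231]
 [230 231 229 229 230 229 227 224 218 206 203 205 218 227 227 226 227 230
  229]
 [230 231 231 228 230 230 222 206 201 190 181 181 185 208 223 226 227 228
  230]
 [229 230 231 229 229 228 214 189 182 168 154 153 150 163 203 226 227 226
  229]
 [229 230 231 230 229 222 200 180 164 157 1
[... 1622 characters left out ...]
 157 139 135 133 133 183 230 235 234 234 236
  237]
 [237 237 209 138 156 162 161 157 152 152 138 134 201 232 236 235 234 235
  236]
 [236 237 216 146 156 162 161 158 154 140 135 133 208 234 237 236 234 233
  235]
 [236 237 235 187 140 159 161 157 155 153 153 158 226 233 236 237 236 233
  234]
 [237 236 237 221 185 166 161 158 153 156 156 212 233 232 234 236 236 235
  233]
 [238 236 237 235 224 199 179 174 172 192 231 238 236 233 233 235 237 236
  233]
 [237 238 236 236 237 231 225 228 231 234 237 236 236 236 232 233 236 237
  235]
 [237 239 236 237 237 237 235 235 236 237 235 234 236 237 233 232 235 236
  236]
 [236 238 239 235 237 237 237 235 236 237 236 235 234 236 236 233 233 236
  221]]
```

>>> carry_out(claw=[2,2,2,2,2,2,2,2,2,2,2,2,2,2,2,2,2,2,2,2], delta_pos=[[0,0,-0.6],[0,0,-1.2],[0,0,-1.8],[0,0,-2],[0,0,-2],[0,0,-2],[0,0,-2],[0,0,-1.6],[0,0,-0.8],[1.5,-0.2,0],[3,-0.4,0],[3.5,-0.4,0],[3.5,-0.5,0],[3.5,-0.5,0],[3.5,-0.5,0],[3.5,-0.5,0],[3.5,-0.5,0],[3.5,-0.5,0],[3,0,0],[1.5,0,0]], angular=[[0,0,0],[0,0,0],[0,0,0],[0,0,0],[0,0,0],[0,0,0],[0,0,0],[0,0,0],[0,0,0],[0,0,0],[0,0,0],[0,0,0],[0,0,0],[0,0,0],[0,0,0],[0,0,0],[0,0,0],[0,0,0],[0,0,0],[0,0,0]])

```text
clock: 11.2
position: [0.5015, 0.0376, 0.2868]
ee_rot: [-2.217, -2.225, -0.001]
force: [0.8, -0.1, -1.4]
width: 0.272
gripper_force: 35.0
```

>>> carry_out(claw=[2,2,2], delta_pos=[[0.5,0,0],[0,0,0],[0,0,0]], angular=[[0,0,0],[0,0,0],[0,0,0]])

```text
clock: 11.5
position: [0.502, 0.038, 0.2868]
ee_rot: [2.223, 2.22, -0.0]
force: [0.5, -0.7, -0.4]
width: 0.274
gripper_force: 35.0
```

Run:
```python
from fit import *
v=collect('wrist','e1.png');V=pickle.load(open('V.pkl','rb'));V.append(v);pickle.dump(V,open('V.pkl','wb'))
s=arm.observe();print(s['clock'],s['position'],s['ee_rot'],s['width'],s['gripper_force'],s['force'])
print([(n,np.round(c,1)) for n,c in v['o']])
t=arm.get_image('wrist')
r=arm.place_of('handle',t);print('handle',[(np.array(d['centre'])*[560,420],d['conf']) for d in r[:2]])
print('expected tip',pix(v['p'],s['position']-[0,0,.126]))
```

```text
11.8 [0.502  0.0387 0.2868] [2.2224 2.2204 0.    ] 0.2754420058003388 34.994924592319876 [-0.4593 -0.4595 -1.4931]
[('eye', array([283.5, 131. ])), ('eye', array([305.7, 361. ])), ('jar_marked', array([277.7, 206.2])), ('jar_plain1', array([349.7, 240.6])), ('jar_plain1', array([283.3, 207.5])), ('carousel', array([323.2, 201.6]))]
handle [(array([280.224, 206.808]), 0.88)]
expected tip [280.9517 203.699 ]
```

View pics/e1.png

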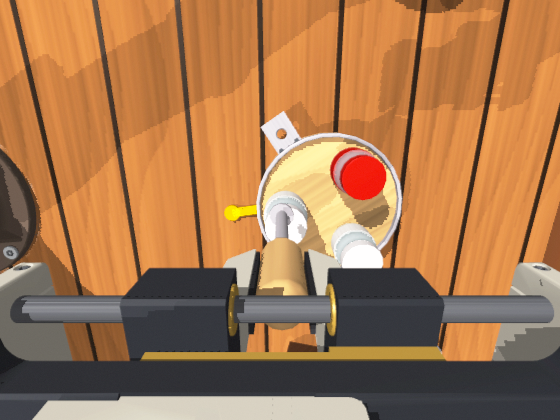

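The picture shows the held handle's tip at about (280,207) in front of a white jar, the eye hole at (281,132), red cap at (362,177) and pointer disc at (232,213).

Run:
```python
from fit import *
V=pickle.load(open('V.pkl','rb'))
S=np.array([560,420])
obs={'eye':[],'pt':[]}
Z=[]
for v,f,e,pt in((V[3],'w1.png',(263,140),(222,209)),(V[2],'w2.png',(262,83),(219,162)),(V[4],'e1.png',(281,132),(232,213))):
    im=cv2.imread('pics/'+f);g=cv2.cvtColor(im,cv2.COLOR_BGR2GRAY)
    x0,y0=e[0]-9,e[1]-9;w=g[y0:y0+19,x0:x0+19]
    n,l,st,c=cv2.connectedComponentsWithStats((w<212).astype(np.uint8))
    i=l[9,9]; b=st[i]; ec=np.array([x0+b[0]+(b[2]-1)/2,y0+b[1]+(b[3]-1)/2])
    h=cv2.cvtColor(im,cv2.COLOR_BGR2HSV);y=cv2.inRange(h,(22,180,130),(36,255,255))
    k=cv2.getStructuringElement(cv2.MORPH_ELLIPSE,(9,9));yo=cv2.morphologyEx(y,cv2.MORPH_OPEN,k)
    ys,xs=np.nonzero(yo[:, :]);s=(abs(xs-pt[0])<15)&(abs(ys-pt[1])<15);pc=np.array([xs[s].mean(),ys[s].mean()]) if s.any() else None
    print(f,b,ec,pc,onz(v['p'],ec/S,.038), onz(v['p'],pc/S,.006) if pc is not None else '')
    obs['eye'].append((v['p'],ec/S)); 
    if pc is not None: obs['pt'].append((v['p'],pc/S)) 
    # red cap
    r=cv2.inRange(h,(0,200,150),(4,255,255))|cv2.inRange(h,(176,200,150),(180,255,255))
    v['o']=[('eye',ec),('front_mark',pc)]+[q for q in v['o'] if q[0]in('carousel',)]+[q for q in v['o'] if q[0] in('jar_marked','jar_plain1')]
for k in obs: print(k,'tri',tri(obs[k]))
W=[V[3],V[2],V[4]]
x=np.array([.5665,.0036,2.155,3.29])
for it in range(2):
    m=model(x)
    for v in W: v['o']=[q for q in v['o'] if min(np.linalg.norm(pix(v['p'],X)-q[1]) for X in m[q[0]])<6]
    x,r=fit(W,x)
print(x,np.degrees(x[2:]));k=0
for v in W:
    for n,c in v['o']: print(n,np.round(c,1),np.round(r[k:k+2],1));k+=2
# rim fit : overlay for check
im=cv2.imread('pics/e1.png');a=np.linspace(0,2*np.pi,200)
for rr,z,col in((.1,.048,(255,0,0)),):
    P=np.array([pix(V[4]['p'],[x[0]+rr*np.cos(t),x[1]+rr*np.sin(t),z]) for t in a]);cv2.polylines(im,[np.round(P*8).astype(np.int32)],True,col,1,cv2.LINE_AA,3)
for n,L in model(x).items():
    for X in L: cv2.circle(im,tuple(int(q) for q in pix(V[4]['p'],X)),2,(0,255,0),-1)
cv2.imwrite('pics/e1o.png',cv2.resize(im[90:290,180:440],None,fx=3,fy=3))
pickle.dump(x,open('x.pkl','wb'))
```

```text
w1.png [ 5  4 10 11 89] [263.5 140. ] [225.5164 208.0751] [0.503  0.0981 0.038 ] [ 0.4329 -0.0197  0.006 ]
w2.png [ 4  4 11 11 93] [262.  83.] [222.4148 161.6769] [0.5016 0.0995 0.038 ] [ 0.4315 -0.018   0.006 ]
e1.png [  4   5  11  12 102] [281.  133.5] [234.6692 212.0301] [0.5019 0.0993 0.038 ] [ 0.431  -0.0178  0.006 ]
eye tri [0.5023 0.099  0.0424]
pt tri [ 0.4323 -0.0178  0.0087]
[0.5664 0.0026 2.1568 3.292 ] [123.5775 188.6186]
eye [263.5 140. ] [-0.9 -1.3]
front_mark [225.5 208.1] [-5.7 -0.3]
carousel [304.9 195.9] [-1.9  2.5]
jar_marked [320.7 167.9] [ 0.9 -0.3]
jar_plain1 [320.1 229.2] [2.8 0.7]
jar_plain1 [265.8 203.4] [ 0.9 -0.3]
eye [262.  83.] [ 0.  -0.4]
front_mark [222.4 161.7] [-5.   0.7]
carousel [304.3 151.2] [ 0.3 -0.9]
jar_marked [323.2 113.4] [1.  1.1]
jar_plain1 [324.9 183.6] [ 0.6 -0.2]
jar_plain1 [265.4 152.8] [1. 1.]
eye [281.  133.5] [-0.2 -0.6]
front_mark [234.7 212. ] [-5.2  0.8]
carousel [323.2 201.6] [2.6 0.5]
jar_plain1 [349.7 240.6] [-0.9 -2.2]
jar_plain1 [283.3 207.5] [1.1 0.3]
```

View pics/e1o.png

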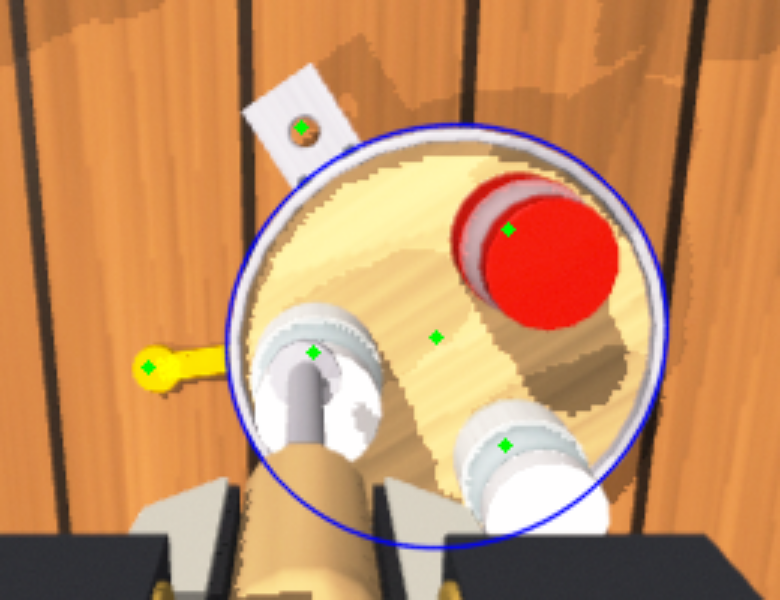

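Overlay: the rim circle, jars and eye agree with the picture within about a pixel. The pointer disc is off only radially, which doesn't affect its direction. Next I'll hover over the eye.

>>> carry_out(claw=[2,2,2,2,2,2,2,2,2,2,2,2], delta_pos=[[1.2,0,0],[2,0,0],[2,0,0],[1,0,1],[0,0,2],[0,0,2],[0,0,2],[0,0,1.5],[0,0,1],[0,0,0.5],[0,0,0],[0,0,0]], angular=[[0,0,0],[0,0,0],[0,0,0],[0,0,0],[0,0,0],[0,0,0],[0,0,0],[0,0,0],[0,0,0],[0,0,0],[0,0,0],[0,0,0]])

```text
clock: 13.1
position: [0.5024, 0.1014, 0.1872]
ee_rot: [2.221, 2.221, 0.001]
force: [0.5, -0.3, -0.4]
width: 0.273
gripper_force: 35.0
```

Run:
```python
from fit import *
s=arm.observe();print(s['clock'],s['position'],s['ee_rot'],s['gripper_force'],s['force'])
a=snap('wrist','f1.png');b=snap('scene','f1s.png');c=snap('top','f1t.png')
S=np.array([560,420]);tip=s['position']-[0,0,.126]
for n,p in(('w',a),('s',b),('t',c)):
    for k in('handle','eye'):
        print(n,k,[(np.round(np.array(d['centre'])*S,1),round(d['conf'],2)) for d in arm.place_of(k,p)[:2]])
    print('  exp tip',pix(p,tip),'eye',pix(p,[.502,.0995,.038]))
A=cv2.imread('pics/f1.png');B=cv2.imread('pics/f1s.png')
q=pix(a,tip).astype(int);w=pix(b,tip).astype(int)
f=lambda I,c:cv2.resize(I[max(c[1]-50,0):max(c[1]-50,0)+100,c[0]-50:c[0]+50],(400,400),interpolation=cv2.INTER_CUBIC)
cv2.imwrite('pics/f1o.png',np.hstack([f(A,q),f(B,w)]));print(q,w)
```

```text
13.1 [0.5024 0.1014 0.1872] [2.2211 2.2212 0.0011] 34.99487560009584 [ 0.4584 -0.3258 -0.4443]
w handle [(array([281.5, 206.2]), 0.74)]
w eye [(array([284.3, 199.5]), 0.68)]
  exp tip [280.8426 204.5411] eye [280.545  200.2517]
s handle [(array([313.3, 185.3]), 0.52)]
s eye [(array([312.6, 200.4]), 0.6)]
  exp tip [313.1036 190.4575] eye [312.1397 197.7198]
t handle []
t eye [(array([243.3, 223.4]), 0.87), (array([358.1, 162.7]), 0.56)]
  exp tip [241.029  223.9218] eye [242.5122 225.0596]
[280 204] [313 190]
```

View pics/f1o.png

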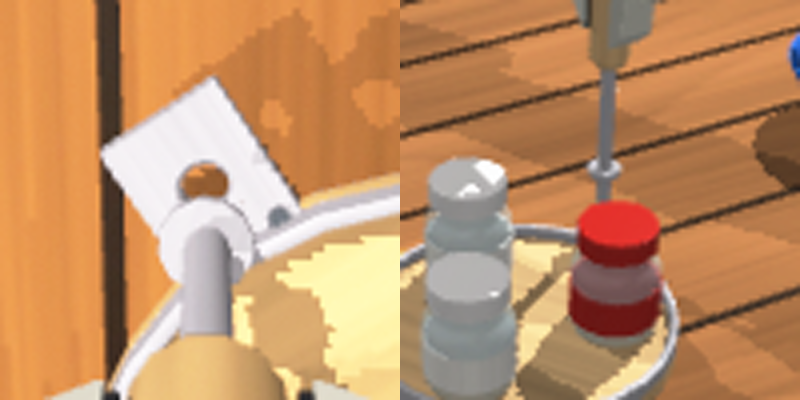

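Left crop: the hole shows at wrist pixel (281,200), just beyond the collar at (282,214). Right crop: the rod hangs nearly plumb above the lug, with its tip hidden behind the red cap.

Run:
```python
from fit import *
a=snap('wrist');b=snap('scene');P=arm.observe()['position']
for z in(.1,.0970,.029,.022):print(z,'wrist',pix(a,P+[0,0,-.126+z]),'scene',pix(b,P+[0,0,-.126+z]))
print(pix(a,P+[0,.002,-.126+.029]))
```

```text
0.1 wrist [280.3997 245.6438] scene [314.4039 157.4259]
0.097 wrist [280.4203 243.8468] scene [314.3604 158.4761]
0.029 wrist [280.7697 213.4243] scene [313.4153 181.3095]
0.022 wrist [280.7963 211.1095] scene [313.3221 183.5592]
[280.7682 211.2672]
```

>>> carry_out(claw=[2,2,2,2,2,2,2,2], delta_pos=[[-0.1,-0.05,0.5],[0,0,0.7],[0,0,0.6],[0,0,0.4],[0,0,0.4],[0,0,0.3],[0,0,0.3],[0,0,0]], angular=[[0,0,0],[0,0,0],[0,0,0],[0,0,0],[0,0,0],[0,0,0],[0,0,0],[0,0,0]])

```text
clock: 14.45
position: [0.5013, 0.1003, 0.1544]
ee_rot: [-2.221, -2.222, 0.001]
force: [1.2, -0.4, -1.8]
width: 0.273
gripper_force: 35.0
```

>>> carry_out(claw=[2,2,2,2,2,2], delta_pos=[[0,0,0.4],[0,0,0.4],[0,0,0.3],[0,0,0.2],[0,0,0.1],[0,0,0]], angular=[[0,0,0],[0,0,0],[0,0,0],[0,0,0],[0,0,0],[0,0,0]])

```text
clock: 15.05
position: [0.5015, 0.1004, 0.1406]
ee_rot: [-2.221, -2.222, 0.0]
force: [-0.3, -0.7, -1.7]
width: 0.275
gripper_force: 35.0
```

>>> carry_out(claw=[2,2,2], delta_pos=[[0,0,0.1],[0,0,0.1],[0,0,0]], angular=[[0,0,0],[0,0,0],[0,0,0]])

```text
clock: 15.35
position: [0.5025, 0.1007, 0.1396]
ee_rot: [2.221, 2.221, 0.004]
force: [-0.2, 1.4, 7.0]
width: 0.276
gripper_force: 35.0
```

Run:
```python
from fit import *
for i in range(3):
    a=snap('wrist','i1.png');s=arm.observe();print(s['clock'],s['position'],s['force'],s['ft_torque'])
b=snap('scene','i1s.png')
A=cv2.imread('pics/i1.png');B=cv2.imread('pics/i1s.png')
q=pix(a,s['position']-[0,0,.1]).astype(int);w=pix(b,s['position']-[0,0,.1]).astype(int)
f=lambda I,c:cv2.resize(I[max(c[1]-50,0):max(c[1]-50,0)+100,c[0]-50:c[0]+50],(400,400),interpolation=cv2.INTER_CUBIC)
cv2.imwrite('pics/i1o.png',np.hstack([f(A,q),f(B,w)]))
```

```text
15.4 [0.5025 0.1007 0.1396] [-0.7348  0.6311  6.4763] [ 0.0526  0.1881 -0.052 ]
15.45 [0.5025 0.1007 0.1396] [-0.1218  0.5501  6.9719] [ 0.0298  0.1877 -0.0418]
15.5 [0.5025 0.1007 0.1396] [-0.0121  0.8655  6.6919] [0.1226 0.1861 0.0035]
```

View pics/i1o.png

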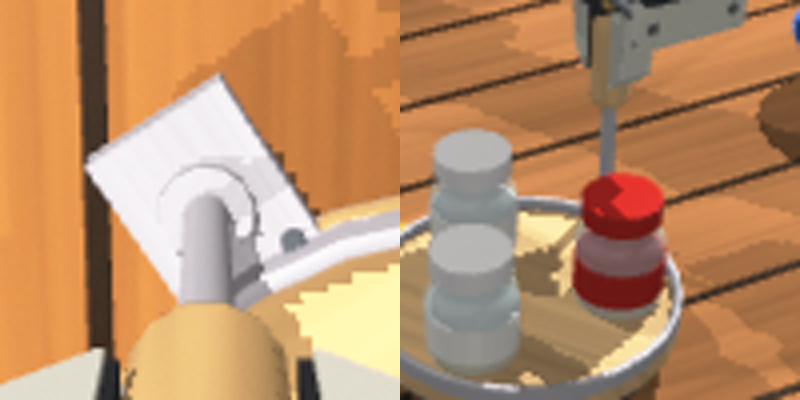

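The collar is down on the lug: 7 N up-force, and the left crop shows it flush. The jars still stand. Now I'll work out the arc rows.

Run:
```python
from fit import *
x=pickle.load(open('x.pkl','rb'));c=x[:2];P=arm.observe()['position'][:2]
d=P-c;t0=np.arctan2(d[1],d[0]);r0=np.hypot(*d);print(np.degrees(t0),r0)
t1=x[3]+np.pi/3;print(np.degrees(t1))
n=60;k=8
v=np.minimum(1,np.minimum(np.arange(1,n+1),np.arange(n,0,-1))/k);s=np.cumsum(v)/v.sum()
th=t0+(t1-t0)*s
Q=c+r0*np.c_[np.cos(th),np.sin(th)]
Q=np.round((Q-P)*100,2);D=np.diff(np.vstack([[0,0],Q]),axis=0)
for i in range(3): print([[round(b,2),round(a,2),0] for a,b in D[20*i:20*i+20]])
```

```text
123.06230970113752 0.11709037425776675
248.61861129472516
[[np.float64(-0.03), np.float64(-0.05), 0], [np.float64(-0.07), np.float64(-0.1), 0], [np.float64(-0.1), np.float64(-0.15), 0], [np.float64(-0.14), np.float64(-0.2), 0], [np.float64(-0.18), np.float64(-0.24), 0], [np.float64(-0.23), np.float64(-0.29), 0], [np.float64(-0.27), np.float64(-0.32), 0], [np.float64(-0.33), np.float64(-0.36), 0], [np.float64(-0.34), np.float64(-0.34), 0], [np.float64(-0.36), np.float64(-0.33), 0], [np.float64(-0.37), np.float64(-0.31), 0], [np.float64(-0.38), np.float64(-0.3), 0], [np.float64(-0.39), np.float64(-0.28), 0], [np.float64(-0.41), np.float64(-0.27), 0], [np.float64(-0.41), np.float64(-0.24), 0], [np.float64(-0.43), np.float64(-0.23), 0], [np.float64(-0.43), np.float64(-0.22), 0], [np.float64(-0.45), np.float64(-0.19), 0], [np.float64(-0.45), np.float64(-0.18), 0], [np.float64(-0.45), np.float64(-0.16), 0]]
[[np.float64(-0.47), np.float64(-0.14), 0], [np.float64(-0.47), np.float64(-0.12), 0], [np.float64(-0.47), np.float64(-0.1), 0], [np.float64(-0.48), np.float64(-0.08), 0], [np.float64(-
[... 795 characters left out ...]
64(-0.38), np.float64(0.3), 0], [np.float64(-0.37), np.float64(0.31), 0], [np.float64(-0.36), np.float64(0.33), 0], [np.float64(-0.34), np.float64(0.34), 0], [np.float64(-0.33), np.float64(0.36), 0], [np.float64(-0.31), np.float64(0.37), 0], [np.float64(-0.3), np.float64(0.38), 0], [np.float64(-0.28), np.float64(0.39), 0], [np.float64(-0.27), np.float64(0.41), 0], [np.float64(-0.25), np.float64(0.41), 0], [np.float64(-0.2), np.float64(0.37), 0], [np.float64(-0.16), np.float64(0.33), 0], [np.float64(-0.13), np.float64(0.27), 0], [np.float64(-0.1), np.float64(0.22), 0], [np.float64(-0.07), np.float64(0.17), 0], [np.float64(-0.04), np.float64(0.11), 0], [np.float64(-0.03), np.float64(0.06), 0]]
```

>>> carry_out(claw=[2,2,2,2,2,2,2,2,2,2,2,2,2,2,2,2,2,2,2,2], delta_pos=[[-0.03,-0.05,-0.03],[-0.07,-0.1,0],[-0.1,-0.15,0],[-0.14,-0.2,0],[-0.18,-0.24,0],[-0.23,-0.29,0],[-0.27,-0.32,0],[-0.33,-0.36,0],[-0.34,-0.34,0],[-0.36,-0.33,0],[-0.37,-0.31,0],[-0.38,-0.3,0],[-0.39,-0.28,0],[-0.41,-0.27,0],[-0.41,-0.24,0],[-0.43,-0.23,0],[-0.43,-0.22,0],[-0.45,-0.19,0],[-0.45,-0.18,0],[-0.45,-0.16,0]], angular=[[0,0,0],[0,0,0],[0,0,0],[0,0,0],[0,0,0],[0,0,0],[0,0,0],[0,0,0],[0,0,0],[0,0,0],[0,0,0],[0,0,0],[0,0,0],[0,0,0],[0,0,0],[0,0,0],[0,0,0],[0,0,0],[0,0,0],[0,0,0]])

```text
clock: 17.55
position: [0.4547, 0.0381, 0.1396]
ee_rot: [2.22, 2.221, 0.003]
force: [0.2, 1.1, 5.6]
width: 0.275
gripper_force: 35.0
```

>>> carry_out(claw=[2,2,2,2,2,2,2,2,2,2,2,2,2,2,2,2,2,2,2,2], delta_pos=[[-0.47,-0.14,0],[-0.47,-0.12,0],[-0.47,-0.1,0],[-0.48,-0.08,0],[-0.48,-0.06,0],[-0.48,-0.04,0],[-0.48,-0.02,0],[-0.49,0,0],[-0.48,0.02,0],[-0.48,0.04,0],[-0.49,0.06,0],[-0.47,0.08,0],[-0.48,0.1,0],[-0.47,0.11,0],[-0.46,0.14,0],[-0.46,0.16,0],[-0.45,0.17,0],[-0.44,0.2,0],[-0.44,0.21,0],[-0.42,0.23,0]], angular=[[0,0,0],[0,0,0],[0,0,0],[0,0,0],[0,0,0],[0,0,0],[0,0,0],[0,0,0],[0,0,0],[0,0,0],[0,0,0],[0,0,0],[0,0,0],[0,0,0],[0,0,0],[0,0,0],[0,0,0],[0,0,0],[0,0,0],[0,0,0]])

```text
clock: 19.55
position: [0.4645, -0.0555, 0.1396]
ee_rot: [2.22, 2.221, 0.003]
force: [0.8, 1.5, 6.3]
width: 0.273
gripper_force: 35.0
```

>>> carry_out(claw=[2,2,2,2,2,2,2,2,2,2,2,2,2,2,2,2,2,2,2,2], delta_pos=[[-0.42,0.25,0],[-0.41,0.26,0],[-0.39,0.28,0],[-0.38,0.3,0],[-0.37,0.31,0],[-0.36,0.33,0],[-0.34,0.34,0],[-0.33,0.36,0],[-0.31,0.37,0],[-0.3,0.38,0],[-0.28,0.39,0],[-0.27,0.41,0],[-0.25,0.41,0],[-0.2,0.37,0],[-0.16,0.33,0],[-0.13,0.27,0],[-0.1,0.22,0],[-0.07,0.17,0],[-0.04,0.11,0],[-0.03,0.06,0]], angular=[[0,0,0],[0,0,0],[0,0,0],[0,0,0],[0,0,0],[0,0,0],[0,0,0],[0,0,0],[0,0,0],[0,0,0],[0,0,0],[0,0,0],[0,0,0],[0,0,0],[0,0,0],[0,0,0],[0,0,0],[0,0,0],[0,0,0],[0,0,0]])

```text
clock: 21.55
position: [0.5235, -0.1066, 0.1396]
ee_rot: [2.22, 2.222, 0.002]
force: [-0.4, 1.8, 8.1]
width: 0.276
gripper_force: 35.0
```

Run:
```python
from fit import *
x=pickle.load(open('x.pkl','rb'));S=np.array([560,420])
s=arm.observe();d=s['position'][:2]-x[:2];print(s['clock'],s['position'],s['force'],s['ft_torque'],np.hypot(*d),np.degrees(np.arctan2(*d[::-1]))%360)
for cam in('top','scene','wrist'):
    p=snap(cam,f'z_{cam}.png')
    im=p['frame'];h=cv2.cvtColor(im,cv2.COLOR_RGB2HSV)
    for k,z in(('jar_marked',.04),('front_mark',.006)):
        for q in arm.place_of(k,p)[:2]:
            X=onz(p,q['centre'],z);e=X[:2]-x[:2]
            print(cam,k,round(q['conf'],2),np.array(q['centre'])*S,X,'r',np.hypot(*e),'ang',np.degrees(np.arctan2(e[1],e[0]))%360)
```

```text
21.55 [ 0.5235 -0.1066  0.1396] [-0.3704  1.7888  8.0834] [0.4475 0.0629 0.0617] 0.1173047488149962 248.55771673860664
scene jar_marked 0.84 [278.824 210.   ] [ 0.5125 -0.0066  0.04  ] r 0.054680849958168756 ang 189.67180152617857
wrist jar_marked 0.63 [257.208  90.888] [ 0.5049 -0.0055  0.04  ] r 0.06195720750938978 ang 187.48695791702133
wrist front_mark 0.78 [171.696 109.41 ] [ 0.4239 -0.0185  0.006 ] r 0.14402174911021146 ang 188.42437511593857
```

View pics/z_wrist.png

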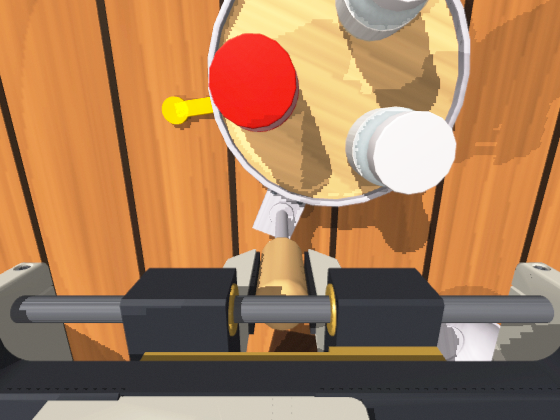

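The picture shows the red cap at (252,81) in line with the pointer disc (176,110), the collar on the lug at (280,212), and the jars standing. I'll check the angles from the colours.

Run:
```python
from fit import *
x=pickle.load(open('x.pkl','rb'));S=np.array([560,420])
for cam in('wrist','top','scene'):
    p=snap(cam);h=cv2.cvtColor(p['frame'],cv2.COLOR_RGB2HSV)
    ctr=pix(p,[.506,-.006,.115])
    r=cv2.inRange(h,(0,200,215 if cam=='wrist' else 130),(4,255,255))|cv2.inRange(h,(176,200,215 if cam=='wrist' else 130),(180,255,255))
    n,l,st,c=cv2.connectedComponentsWithStats(r)
    i=min(range(1,n),key=lambda i:np.linalg.norm(c[i]-ctr)+(1e3 if st[i,4]<30 else 0))
    X=onz(p,c[i]/S,.115);e=X[:2]-x[:2];print(cam,'cap',st[i],c[i],X,np.hypot(*e),np.degrees(np.arctan2(e[1],e[0]))%360)
    y=cv2.inRange(h,(22,180,130),(36,255,255));ys,xs=np.nonzero(y);b=pix(p,[.424,-.0185,.006])
    m=np.hypot(xs-b[0],ys-b[1])<(45 if cam=='wrist' else 15)
    if m.sum()>15:
        G=np.array([onz(p,np.array([u,v])/S,.006)[:2] for u,v in zip(xs[m],ys[m])])
        f=G[np.hypot(*(G-x[:2]).T)>.09]-x[:2];print('   pointer',m.sum(),'mean ang',np.degrees(np.arctan2(f[:,1].mean(),f[:,0].mean()))%360)
s=arm.observe();print(s['clock'],s['position'],s['force'],abs(s['dq']).max())
```

```text
wrist cap [ 210   34   86   93 6266] [251.9537  79.9917] [ 0.5077 -0.0059  0.115 ] 0.059242632547471114 188.24356981742156
   pointer 983 mean ang 188.84694204424122
top cap [106 122  12  26 101] [112.7921 135.2475] [0.772  0.5028 0.115 ] 0.5408196603822805 67.65143244160421
scene cap [269 180  19  11 160] [277.8438 185.0125] [ 0.5093 -0.0063  0.115 ] 0.05773621318198882 188.87693369603846
22.15 [ 0.5235 -0.1066  0.1396] [0.658  1.0547 7.0326] 0.002215925016063786
```

The cap is at 188.2 to 188.9° and the pointer at 188.4 to 188.8°, so they're aligned. The arm is still, gripping, with the collar pressed down.

```bash
python3 -c "
from cell import arm
print(arm.sign_off())"
```

```text
the job is handed in; nothing more can be done
None
```

The job is handed in: the handle is seated in the eye with its collar on the lug, the red-capped jar stands at the pointer to within about 1°, and the gripper is still holding the turntable still.

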